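Pack the camp cook set for the storage shelf

ROBOT

A 7-joint arm with a two-finger parallel gripper is mounted at the origin on the work surface. World frame = base frame: x ahead of the robot, y to its left, z up, the work surface at z = 0. Lengths are in mm, angles in rad, forces in N, time in s.
With the tool pointing down it reaches from about 425 to 950 mm from the base axis. Payload 4.7 kg.
Tool frame: the origin (TCP) lies at the very end of the fingers, on their centre line; the grasp point (between the pads) lies 19 mm behind it; z points along the fingers, y is the line along which they close (so a half turn about z gives the same grasp; the last joint's range is limited). The gripper opens to 87 mm and grips with 3 to 60 N. Pads are 19 mm wide; open, the fingers measure 117 mm over their backs; the gripper's body (75 mm by 190 mm) begins 51 mm behind the grasp point.
Start: joints at [-1.195, 0.469, -0.049, 1.532, 0.024, 1.141, -0.082], TCP at [265.801, 620.483, 222.573] pointing down, gripper open.
Joint ranges: [-2.59, 2.59], [-0.33, 1.99], [-1.39, 1.29], [0.1, 2.45], [-1.04, 4.18], [0.21, 1.99], [-2.66, 2.66]. Speed limits (rad/s): [2.57, 2.57, 3.14, 3.14, 3.14, 3.14, 3.14].

INTERFACE

Orientations are given as [roll, pitch, yaw] about the fixed x, y, z axes, in that order (R = Rz(yaw) Ry(pitch) Rx(roll)).
In Python, from workcell import arm, imaging, job gives the robot as it stands.
- The arm moves only by the shell command python3 -m pendant 'ROWS'. ROWS is JSON, a list that holds one entry, the list of rows, each a list of 5 numbers: the opening, from -1 (shut) to 1 (fully open), then the shift along the world's x, y, z scaled (see below), then the turn about the world's z scaled (see below). In form: [[[jaw, tx, ty, tz, turn], ...]]. A call has 1 to 8 rows; each row shifts and turns the commanded pose from where the row before left it; what a row does not reach is not made up. The controller multiplies each number of a shift by 0.2 m and each number of a turn by 0.12 rad. A row lasts 1/10 s, in which the tool goes at most 50 mm and 8.59 degrees, less where a joint would pass 70% of its speed; a pose out of reach is approached as far as the arm can. A call with a number of a shift or a turn outside -1 to 1 is refused whole. A call with a gripper value outside its range is refused whole. The fingers move at their own pace and stop on an object; the grip force is fixed at half the most. Time passes only in rows, so rows that do not move let the fingers close. It gives the time, the measured TCP pose, the force, the opening and the grip force at its end, in the units of the state.
- arm.state(): the state, without advancing time (a new reading comes with each control period).
- imaging.read_camera(name): name is "side" or "top"; returns (picture, depth): 384x512x3 uint8, red, green, blue; 384x512 float32, mm along the optical axis (not along the pixel's ray), 0 where there is no reading.
- imaging.camera_info(name): a dict with "K" (3x3 intrinsics, pixels), "rvec" (rotation vector, rad) and "tvec" (3), from world to camera coordinates, as OpenCV has them. Camera axes: x right, y down, z forward; pixel columns grow to the right and rows downward; lengths in mm; the calibration is good to about 2 mm. A picture is of the moment at which its call begins. camera_info takes no time and is no camera call.
- job.hand_in(): hands the job in; it is judged then, once.
The state is a dict: "time_s": time; "q": joint angles; "joint_velocities": joint speeds; "joint_efforts": joint torques, N m; "position": TCP position; "eef_rot": TCP orientation; "contact_force": force on the tool from outside, world axes, zero at the start; "torque": the same for the moment, N m; "width": finger opening in mm; "finger_force": force on a finger pad.
Only numpy, scipy, OpenCV 4.12 (cv2) and the standard library are available. Lean on these libraries where they do the work, as an engineer would, in place of code of your own. Each camera call takes 0.05 s, during which the arm holds its last target. There are 200 camera calls.

TASK

Pack the camp cook set where its two pots stand: lower the gas canister upright into the middle of the large pot, then put the bowl upside down over it, down onto the pot's floor, then close that pot with its own large lid. Lay the folded burner in the small pot and close it with the small lid. Both lids must sit flat and fully home and the pots stay upright; lower the pieces in rather than drop them, and leave the mug and the water bottle standing where they are.

Things in the scene. Friction and masses are not known exactly. Their poses are not given: they have to be found in the camera images.
- pot_large: Large open aluminium cooking pot, standing upright and loose (about 0.3 kg): in mm: outside diameter 136, inside diameter 130, height 108, floor 3 thick, with a wire handle folded flat against one side of the wall. Origin: centre of its underside; z up.
- pot_small: Small open aluminium pot of the same set, standing upright and loose (about 0.2 kg): in mm: outside diameter 112, inside diameter 106, height 62, floor 3 thick, wire handle folded flat. Origin: centre of its underside; z up.
- lid_large: Lid of the large pot, lying right way up: aluminium disc of diameter 142 mm with a black round knob (diameter 26, 22 high) in the middle. Below the disc is a tapered plug 8 deep (diameter 118 at the bottom, 126 at the top) that enters the pot; the disc's underside then rests on the rim. Origin: centre of the plug's underside; the disc lies from 8 to 11 above it, the knob from 11 to 33. Fully home its origin is 100 above the pot's. About 0.11 kg. Take it by the knob.
- lid_small: Lid of the small pot, like the large one but smaller: disc diameter 118 mm, plug 8 deep (diameter 94 at the bottom, 102 at the top), the same knob (diameter 26, from 11 to 33 above the origin). Origin: centre of the plug's underside. Fully home its origin is 54 above the small pot's. About 0.08 kg.
- canister: Squat grey gas canister standing upright, in mm: diameter 90, straight wall up to 44, domed shoulder up to 58, then a round black cap of diameter 40 from 58 to 74. Take it by the cap. Origin: centre of its underside; z up. About 0.2 kg. It must stand near the middle of the pot or the bowl will not go over it.
- bowl: Deep white enamel bowl, already standing upside down, in mm: mouth below (outside diameter 114, inside 107), closed base above (outside diameter 100), on top of which a round foot of diameter 52 stands up from 81 to 95. Inside it is hollow from 0 to 78, so it covers the canister with about 8 to spare all round, and fits the large pot with 8 to spare all round. Take it by the foot. Origin: centre of the mouth, at table level; z up. About 0.13 kg.
- burner: Folded canister-top gas burner lying on its side, in mm: a steel bundle of folded pot supports 60 long and 36 by 36 square (x from -19 to 41) with a brass connector 30 thick at the other end (x from -41 to -19); 82 long over all. Origin: underside of the lying burner at mid-length; x along its length towards the burner head, z up. Take it across its 36 width (along y). About 0.1 kg.
- mug: White enamel mug with one handle, diameter 80 mm, height 78 mm; not part of the job. Origin: centre of its underside; handle towards y.
- water_bottle: Steel water bottle with a black cap, diameter 66 mm, height 165 mm; not part of the job. Origin: centre of its underside.
Things that resemble listed ones, but are neither listed nor needed, are in the scene too. What is shaped like the burner but turquoise is not meant.

How it is judged:
By the outcome, as a careful person would: the job done as asked, in the order asked, and still so for the second after the job is handed in, with the robot touching nothing.
It also fails if it takes over 144 s, if anything falls off the work surface, if the arm or the gripper's body presses on something with over 40 N, if the wrist force passes 120 N, or if a joint passes its speed limit or range.

## Working session

There is one attempt and no reset: what is moved stays moved. The work goes in short steps, Python scripts to look and compute and a shell command to move; the robot and the scene stay as the last step left them, time stands still between calls to the robot, and variables do not carry over. Pictures are saved under pics/ and viewed, at most 17 in all, crops included, and the job is handed in when it is done.

```bash
mkdir -p pics; cat > h.py <<'E'
import numpy as np, cv2
from workcell import arm, imaging, job
def snap(n,tag):
    im,d=imaging.read_camera(n); cv2.imwrite(f'pics/{tag}.png',im[:,:,::-1]); np.save(f'pics/{tag}.npy',d); return im,d
def pts(n,d):
    c=imaging.camera_info(n);K=np.array(c['K']);R,_=cv2.Rodrigues(np.array(c['rvec'],float));t=np.array(c['tvec'],float).ravel()
    v,u=np.mgrid[:d.shape[0],:d.shape[1]]
    P=np.stack([(u-K[0,2])/K[0,0]*d,(v-K[1,2])/K[1,1]*d,d],-1)
    return (P-t)@R
E
python3 - <<'E'
from h import *
for n in('top','side'):
    im,d=snap(n,n+'0'); c=imaging.camera_info(n);print(n,c,d.min(),d.max())
    cv2.imwrite(f'pics/{n}0b.png',cv2.resize(im[:,:,::-1],(800,600)))
s=arm.state();print(s)
E
```

```text
top {'K': array([[436.95241981,   0.        , 251.77562097],
       [  0.        , 436.95241981, 193.46092391],
       [  0.        ,   0.        ,   1.        ]]), 'rvec': array([ 2.15972901, -2.12183738,  0.16426637]), 'tvec': array([ -18.13298954,  547.11839535, 1334.72332127])} 0.0 2347.48
side {'K': array([[349.62974658,   0.        , 258.86842165],
       [  0.        , 349.62974658, 189.12314776],
       [  0.        ,   0.        ,   1.        ]]), 'rvec': array([ 2.22786536, -0.78783211,  0.30863279]), 'tvec': array([-419.73189275,  282.02780664,  880.57996566])} 0.0 3501.137
{'time_s': 0.1, 'q': array([-1.19490092,  0.46937636, -0.04856519,  1.53358785,  0.02410717,
        1.14099958, -0.08229546]), 'joint_velocities': array([ 2.28864842e-03, -5.39817568e-05, -7.02411343e-04, -3.18695045e-03,
        3.74264561e-04, -1.31956279e-03, -1.41465598e-03]), 'joint_efforts': array([ 1.10979519e-03, -5.09168851e+01, -8.10451526e-02, -2.36829776e+01,
       -6.14781515e-02,  3.45277588e-02,  5.09957772e-05]), 'position': array([265.62710788, 619.94320481, 221.58811857]), 'eef_rot': array([-3.13980911e+00,  8.25596963e-05,  2.73680761e+00]), 'contact_force': array([-0.67513174,  0.67920966,  1.21392095]), 'torque': array([-0.00647468, -0.0127755 ,  0.05574563]), 'finger_force': 0.0, 'width': 87.01263023342031}
```

View pics/top0b.png

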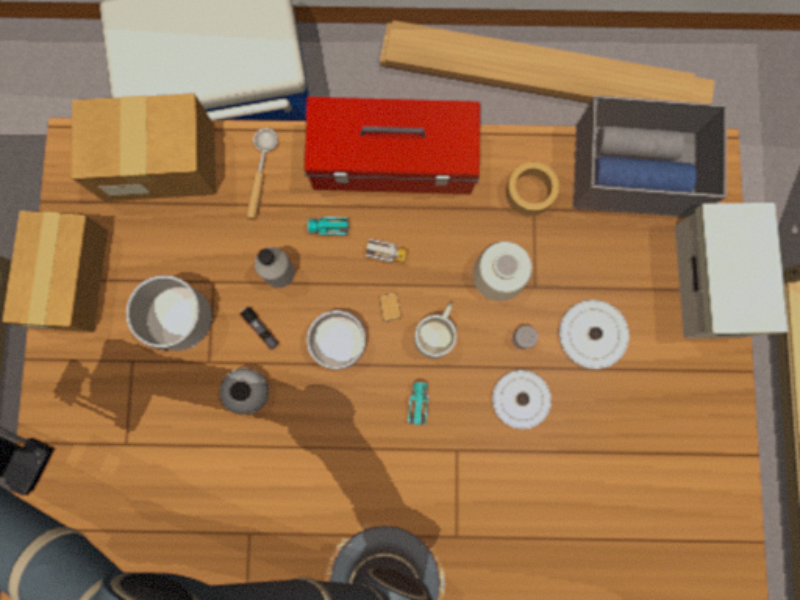

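View pics/side0b.png

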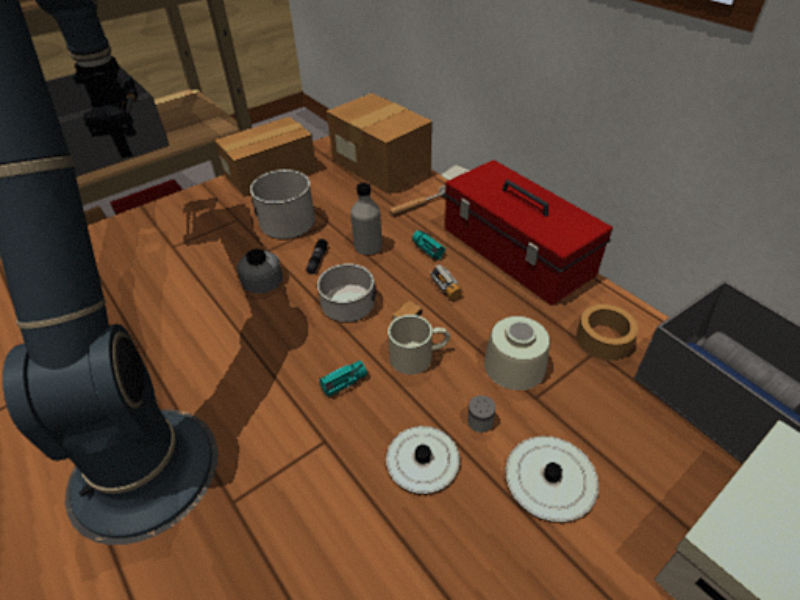

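The top view (800 px) shows these pieces:
- large pot (170,313), small pot (337,340), canister (244,391), bottle (273,266)
- bowl (503,270), mug (436,335), large lid (595,334), small lid (522,399)

Things that could be mistaken for the pieces I want:
- **Burner:** steel and brass at (386,251); the turquoise ones at (328,227) and (418,403) are decoys.
- **Canister:** (244,391), versus the bottle (273,266) and the grey shaker (525,337).
- **Bowl:** (503,270), versus the wooden ring (533,188).

I choose the steel burner at (386,251).

```bash
python3 - <<'E'
from h import *
from scipy.optimize import least_squares
d=np.load('pics/top0.npy');P=pts('top',d);im=cv2.imread('pics/top0.png')
ds=np.load('pics/side0.npy');Ps=pts('side',ds)
def fit(q,r):
    f=least_squares(lambda c:np.hypot(*(q-c[:2]).T)-c[2],[*q.mean(0),r],loss='soft_l1');return f.x.round(1)
def near(px,R):
    c=P[int(px[1]*.64),int(px[0]*.64)]; return c
obj=dict(pot_large=((170,313),75,98,112),pot_small=((337,340),62,54,66),can_cap=((244,391),40,68,80),can_body=((244,391),60,25,60),foot=((505,266),45,88,100),bowlbase=((505,266),65,70,86),lidL=((595,334),80,3,16),lidLknob=((595,334),30,25,40),lidS=((522,399),70,3,16),lidSknob=((522,399),30,25,40),mug=((436,335),50,70,82),bottle=((273,266),45,60,170))
for k,(px,R,a,b) in obj.items():
    c=near(px,R)[:2]
    for nm,Q in(('top',P),('side',Ps)):
        q=Q.reshape(-1,3);m=(np.hypot(*(q[:,:2]-c).T)<R*1.3)&(q[:,2]>a)&(q[:,2]<b);q=q[m]
        if len(q)<4: print(k,nm,len(q));continue
        mm=(q[:,:2].min(0)+q[:,:2].max(0))/2
        print(k,nm,len(q),'mid',mm.round(1),'ext',np.ptp(q[:,:2],axis=0).round(),'mean',q.mean(0).round(1),'fit',fit(q[:,:2],R),'z',np.percentile(q[:,2],[5,50,95]).round(1))
c=near((386,251),0)[:2]
for nm,Q in(('top',P),('side',Ps)):
    q=Q.reshape(-1,3);m=(np.hypot(*(q[:,:2]-c).T)<60)&(q[:,2]>12)&(q[:,2]<60);q=q[m]
    rc=cv2.minAreaRect(q[:,:2].astype(np.float32));print('burner',nm,len(q),rc,q.mean(0),np.percentile(q[:,2],[50,95]))
    print(cv2.boxPoints(rc).round(1).tolist())
cr=im[140:180,200:330];a=cv2.resize(im[135:185,210:290],None,fx=7,fy=7,interpolation=cv2.INTER_CUBIC);cv2.imwrite('pics/burner.png',a)
for p in((251,386),):pass
print('conn',near((402,254),0),'head',near((372,249),0))
E
```

```text
pot_large top 253 mid [514.4 435.3] ext [136. 136.] mean [516.  441.8 106.2] fit [513.2 435.2  66.6] z [100.1 106.6 110.6]
pot_large side 249 mid [509.5 434.7] ext [135. 140.] mean [508.1 434.2 105.1] fit [509.9 433.9  66.4] z [ 98.8 105.4 110.7]
pot_small top 172 mid [469.5 106.7] ext [113. 112.] mean [470.  109.4  61.1] fit [469.2 105.5  54.9] z [56.4 61.3 64.7]
pot_small side 215 mid [466.5 104.1] ext [114. 113.] mean [466.7 106.8  60.2] fit [466.3 104.1  54.7] z [54.8 61.2 63.9]
can_cap top 133 mid [364.6 286.8] ext [36. 38.] mean [364.9 286.7  73.6] fit [365.  286.6  14.2] z [69.1 73.5 78.9]
can_cap side 90 mid [361.3 284.5] ext [38. 38.] mean [360.6 283.3  74.2] fit [360.4 283.7  14.7] z [69.  74.7 77.2]
can_body top 533 mid [365.5 286.6] ext [86. 89.] mean [365.  282.3  51.9] fit [365.1 286.4  35.8] z [41.6 53.3 58.9]
can_body side 393 mid [360.7 281.3] ext [87. 84.] mean [354.1 264.6  47.6] fit [360.5 281.6  36.9] z [28.3 50.4 58.9]
foot top 217 mid [ 618.  -225.3] ext [53. 54.] mean [ 617.  -226.4   94.9] fit [ 617.  -226.6   18.3] z [90.2 94.9 98.7]
foot side 243 mid [ 614.
[... 1839 characters left out ...]
, 10.370555877685547), (82.28028869628906, 37.3509635925293), 78.96680450439453) [656.30537504  10.88235424  28.47505348] [28.88361912 38.27028175]
[[631.2000122070312, -26.399999618530273], [667.9000244140625, -33.599998474121094], [683.5999755859375, 47.20000076293945], [647.0, 54.29999923706055]]
burner side 225 ((653.597412109375, 8.755084991455078), (83.11652374267578, 36.37724685668945), 76.6813735961914) [650.01546884   5.08904423  27.26637104] [26.60067779 37.38640387]
[[626.2999877929688, -27.5], [661.7000122070312, -35.900001525878906], [680.9000244140625, 45.0], [645.5, 53.400001525878906]]
conn [651.22549043 -23.38193082  32.97728521] head [660.92265696  37.93258739  29.0808016 ]
```

View pics/burner.png

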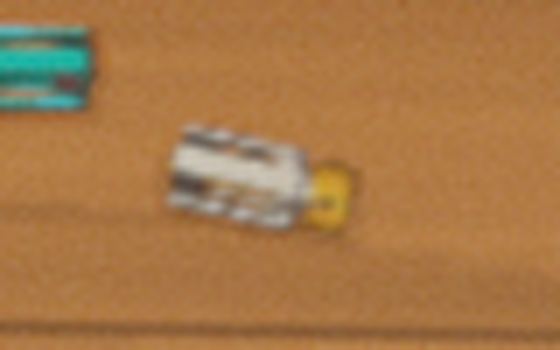

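The crop shows the grey steel bundle at (230,175) with the brass connector at (330,195), so this is the right burner. The two cameras agree to about 4 mm, and I use their averages. Next I move over the canister.

```bash
python3 -m pendant '[[[0.6,0.06,-0.2,0,0],[0.6,0.06,-0.2,0,0],[0.6,0.06,-0.2,0,0],[0.6,0.06,-0.2,0,0],[0.6,0.06,-0.2,0,0],[0.6,0.06,-0.2,0,0],[0.6,0.06,-0.2,0,0],[0.6,0.06,-0.2,0,0]]]'
python3 -m pendant '[[[0.6,0.005,-0.076,-0.15,0],[0.6,0,0,-0.15,0],[0.6,0,0,-0.15,0],[0.6,0,0,-0.1,0],[0.6,0,0,0,0],[0.6,0,0,0,0]]]'
python3 - <<'E'
from h import *
for n in('top','side'):
    im,d=snap(n,n+'1')
P=pts('top',np.load('pics/top1.npy'));Ps=pts('side',np.load('pics/side1.npy'));s=arm.state();c=s['position'];print(c,s['eef_rot'],s['q'].round(2))
im=cv2.imread('pics/side1.png');a=cv2.resize(im[120:220,100:240],None,fx=5,fy=5,interpolation=cv2.INTER_CUBIC);cv2.imwrite('pics/s1c.png',a)
E
```

```text
time_s: 0.9
position: [361.9, 298.6, 222.3]
eef_rot: [-3.141, -0.0, 2.737]
contact_force: [0.8, -0.1, 0.2]
width: 69.4
finger_force: 0.0
time_s: 1.5
position: [362.8, 285.3, 112.7]
eef_rot: [-3.141, -0.0, 2.737]
contact_force: [1.3, 0.1, 1.5]
width: 69.8
finger_force: 0.0
[363.48807174 285.96805632 113.67499226] [3.13948408e+00 8.20098308e-04 2.73688944e+00] [-0.81  0.26  0.06  2.14 -0.02  0.74  0.43]
```

View pics/s1c.png

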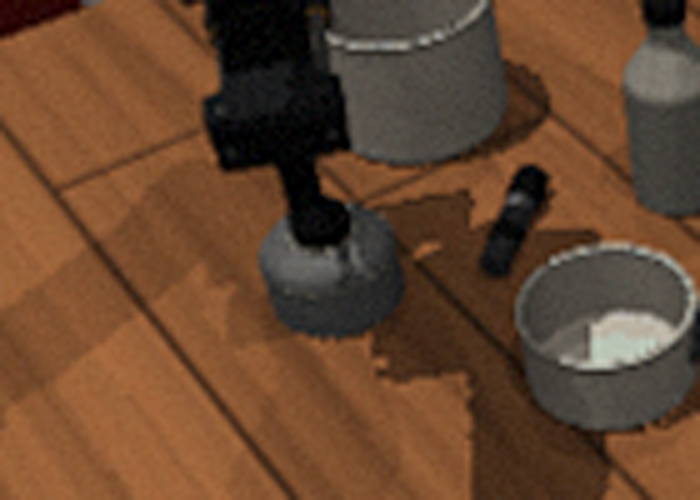

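Arm placement is accurate, and the open fingers straddle the cap at crop (315,215). Descending and gripping.

```bash
python3 -m pendant '[[[0.6,0,0,-0.1,0],[0.6,0,0,-0.1,0],[0.6,0,0,-0.05,0],[0.6,0,0,0,0],[-1,0,0,0,0],[-1,0,0,0,0],[-1,0,0,0,0],[-1,0,0,0,0]]]'
python3 -m pendant '[[[-1,0,0,0,0],[-1,0,0,0,0],[-1,0,0,0,0],[-1,0,0,0.05,0],[-1,0,0,0.1,0],[-1,0,0,0.15,0],[-1,0,0,0.2,0],[-1,0,0,0.2,0]]]'
python3 - <<'E'
from h import *
from scipy.optimize import least_squares
im,d=snap('side','side2');cv2.imwrite('pics/s2c.png',cv2.resize(im[40:260,60:260,::-1],None,fx=2.7,fy=2.7))
im,d=snap('top','top2')
s=arm.state();print(s['position'],s['width'])
def fit(q,r):
    return least_squares(lambda c:np.hypot(*(q-c[:2]).T)-r,q.mean(0),loss='soft_l1').x.round(1)
# canister wall seen from side camera, now ~140 up
P=pts('side',np.load('pics/side2.npy')).reshape(-1,3)
zb=s['position'][2]-62
m=(np.hypot(*(P[:,:2]-s['position'][:2]).T)<60)&(P[:,2]>zb+5)&(P[:,2]<zb+42);print('side wall',m.sum(),fit(P[m][:,:2],45),'r45')
P=pts('side',np.load('pics/side0.npy')).reshape(-1,3)
m=(np.hypot(*(P[:,:2]-[362,285]).T)<60)&(P[:,2]>8)&(P[:,2]<42);print('side wall before',m.sum(),fit(P[m][:,:2],45))
E
```

```text
time_s: 2.4
position: [363.1, 285.6, 63.1]
eef_rot: [3.14, 0.0, 2.737]
contact_force: [-0.1, 0.3, -0.1]
width: 45.5
finger_force: 0.0
time_s: 3.2
position: [362.0, 284.3, 203.7]
eef_rot: [-3.139, -0.001, 2.737]
contact_force: [-0.3, 1.1, -1.5]
width: 38.9
finger_force: 30.0
[365.1991244  287.21660556 207.78789602] 39.031794442443925
side wall 310 [360.7 284.4] r45
side wall before 208 [362.6 287.9]
```

View pics/s2c.png

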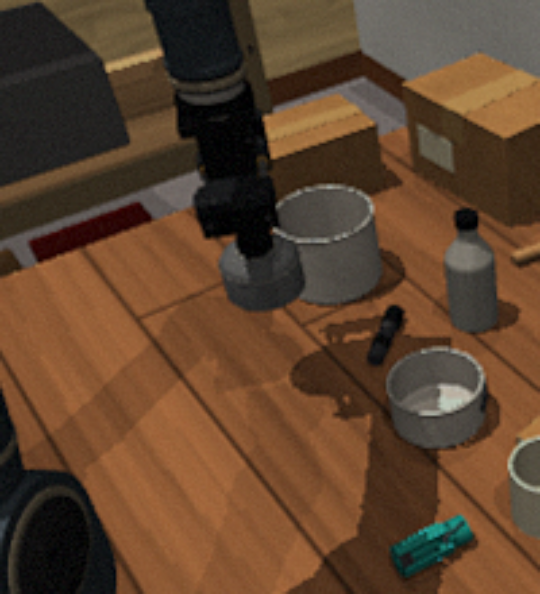

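Canister is held (crop (260,270)). I carry it over the large pot and lower it, with the last 4 mm going slowly.

```bash
python3 -m pendant '[[[-1,0.05,0.05,0,0],[-1,0.1,0.1,0,0],[-1,0.12,0.12,0,0],[-1,0.12,0.12,0,0],[-1,0.12,0.12,0,0],[-1,0.12,0.12,0,0],[-1,0.08,0.08,0,0],[-1,0.035,0.037,0,0]]]'
python3 -m pendant '[[[-1,0,0,0,0],[-1,0,0,0,0],[-1,0,0,-0.05,0],[-1,0,0,-0.1,0],[-1,0,0,-0.12,0],[-1,0,0,-0.12,0],[-1,0,0,-0.12,0],[-1,0,0,-0.08,0]]]'
python3 -m pendant '[[[-1,0,0,-0.04,0],[-1,0,0,-0.02,0],[-1,0,0,-0.01,0],[-1,0,0,0,0],[-1,0,0,-0.01,0],[-1,0,0,0,0]]]'
```

```text
time_s: 4.1
position: [512.3, 435.7, 199.0]
eef_rot: [-3.138, -0.002, 2.737]
contact_force: [0.2, -0.7, -0.9]
width: 39.0
finger_force: 30.0
time_s: 4.9
position: [510.4, 433.2, 82.5]
eef_rot: [-3.139, -0.001, 2.737]
contact_force: [0.4, -0.4, -1.7]
width: 39.2
finger_force: 30.0
time_s: 5.5
position: [512.0, 434.8, 69.0]
eef_rot: [3.141, 0.0, 2.737]
contact_force: [0.3, -0.4, -2.0]
width: 39.1
finger_force: 30.0
```

```bash
python3 -m pendant '[[[-1,0,0,-0.005,0],[-1,0,0,0,0],[-1,0,0,-0.005,0],[-1,0,0,0,0]]]'
python3 -m pendant '[[[-1,0,0,-0.003,0],[-1,0,0,0,0],[-1,0,0,-0.003,0],[-1,0,0,0,0]]]'
```

```text
time_s: 5.9
position: [511.7, 434.6, 66.4]
eef_rot: [-3.141, -0.0, 2.737]
contact_force: [-1.0, 0.3, -2.1]
width: 39.2
finger_force: 30.0
time_s: 6.3
position: [511.8, 434.7, 66.1]
eef_rot: [3.141, -0.0, 2.737]
contact_force: [-2.2, -1.7, 4.8]
width: 39.1
finger_force: 30.0
```

Touchdown (Fz −2 → +5). Release only part way, rise, and check the centring.

```bash
python3 -m pendant '[[[0.35,0,0,0,0],[0.35,0,0,0,0],[0.35,0,0,0,0],[0.35,0,0,0.05,0],[0.35,0,0,0.1,0],[0.35,0,0,0.2,0],[0.35,0,0,0.2,0],[0.35,0,0,0.15,0]]]'
python3 -m pendant '[[[0.6,-0.05,-0.2,0,0],[0.6,-0.05,-0.2,0,0],[0.6,0,-0.2,0,0],[0.6,0,-0.2,0,0],[0.6,0,-0.2,0,0],[0.6,0,-0.2,0,0],[0.6,0,-0.2,0,0],[0.6,0,-0.2,0,0]]]'
cat >> h.py <<'E'
from scipy.optimize import least_squares
def circ(n,d,c,R,a,b,r=None):
    q=pts(n,d).reshape(-1,3);q=q[(np.hypot(*(q[:,:2]-c).T)<R)&(q[:,2]>a)&(q[:,2]<b)]
    f=(lambda p:np.hypot(*(q[:,:2]-p[:2]).T)-(r or p[2]))
    x=least_squares(f,[*q[:,:2].mean(0),R*.8][:2 if r else 3],loss='soft_l1').x
    return len(q),x.round(1),'mid',((q.min(0)+q.max(0))/2).round(1)[:2],'ext',np.ptp(q,axis=0).round()[:2],'mean',q.mean(0).round(1)
E
python3 - <<'E'
from h import *
for n in('top','side'):
    im,d=snap(n,n+'3')
    c=[511.7,434.7]
    print(n,'rim',circ(n,d,c,80,98,112)); print(n,'cap',circ(n,d,c,28,71,84))
    if n=='top':
        print('dome',circ(n,d,c,55,40,64))
        cv2.imwrite('pics/t3c.png',cv2.resize(im[165:235,70:150,::-1],None,fx=7,fy=7,interpolation=cv2.INTER_CUBIC))
E
```

```text
time_s: 7.1
position: [512.6, 435.3, 208.9]
eef_rot: [3.138, 0.001, 2.737]
contact_force: [0.8, 0.5, 0.1]
width: 58.7
finger_force: 0.0
time_s: 7.9
position: [491.9, 113.1, 206.3]
eef_rot: [3.14, 0.001, 2.737]
contact_force: [0.3, -0.2, -0.1]
width: 69.6
finger_force: 0.0
top rim (267, array([513.3, 435.3,  66.5]), 'mid', array([514.4, 434.9]), 'ext', array([137., 137.]), 'mean', array([514.8, 440.1, 106.3]))
top cap (132, array([512.1, 433.5,  14.2]), 'mid', array([511.4, 435.4]), 'ext', array([38., 38.]), 'mean', array([512.4, 434. ,  76.6]))
dome (498, array([512.6, 434.8,  35.4]), 'mid', array([512.1, 433.8]), 'ext', array([90., 90.]), 'mean', array([510.7, 429.9,  55.7]))
side rim (241, array([510.1, 434.2,  66.7]), 'mid', array([509.7, 434.4]), 'ext', array([137., 141.]), 'mean', array([509.2, 434.2, 105.1]))
side cap (47, array([508.5, 434.6,  13.4]), 'mid', array([509.5, 433.7]), 'ext', array([38., 35.]), 'mean', array([510. , 434.1,  78. ]))
```

View pics/t3c.png

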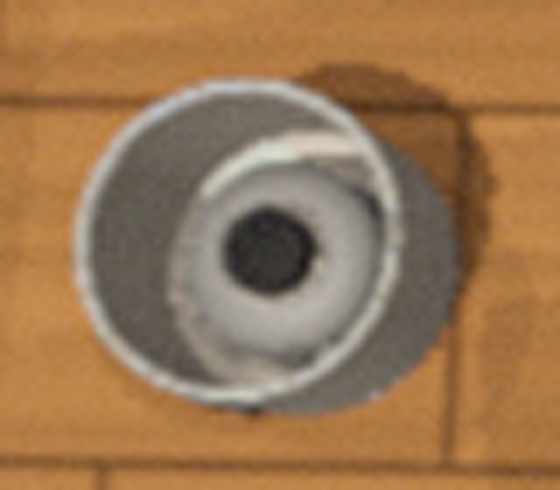

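In the crop the cap is at (270,250) and sits centrally in the pot; 3D says it is within about 1.5 mm of the pot's axis. Next is the bowl.

```bash
python3 -m pendant '[[[0.9,0.077,-0.2,0,0],[0.9,0.077,-0.2,0,0],[0.9,0.077,-0.2,0,0],[0.9,0.077,-0.2,0,0],[0.9,0.077,-0.2,0,0],[0.9,0.077,-0.2,0,0],[0.9,0.077,-0.2,0,0],[0.9,0.077,-0.2,0,0]]]'
python3 -m pendant '[[[0.9,0.0025,-0.1135,0,0],[0.9,0,0,-0.15,0],[0.9,0,0,-0.15,0],[0.9,0,0,-0.15,0],[0.9,0,0,-0.1,0],[0.9,0,0,-0.035,0],[0.9,0,0,-0.02,0],[0.9,0,0,0,0]]]'
python3 - <<'E'
from workcell import arm
s=arm.state();print(s['q'].round(2),s['position'])
E
```

```text
time_s: 8.8
position: [616.1, -206.1, 206.0]
eef_rot: [3.141, 0.001, 2.738]
contact_force: [-0.4, 0.8, 0.1]
width: 82.2
finger_force: 0.0
time_s: 9.6
position: [616.1, -227.9, 85.0]
eef_rot: [3.141, 0.001, 2.737]
contact_force: [-0.3, -0.0, -0.0]
width: 82.6
finger_force: 0.0
[ 0.09  0.59  0.29  1.72 -0.21  0.87  1.64] [ 616.14496542 -227.94901151   85.01867125]
```

```bash
python3 -m pendant '[[[-1,0,0,0,0],[-1,0,0,0,0],[-1,0,0,0,0],[-1,0,0,0,0],[-1,0,0,0,0],[-1,0,0,0,0],[-1,0,0,0,0],[-1,0,0,0.05,0]]]'
python3 -m pendant '[[[-1,0,0,0.1,0],[-1,0,0,0.15,0],[-1,0,0,0.2,0],[-1,0,0,0.2,0],[-1,0,0,0.1,0],[-1,0,0,0,0],[-1,0,0,0,0]]]'
python3 - <<'E'
from h import *
im,d=snap('side','side4');cv2.imwrite('pics/s4c.png',cv2.resize(im[60:300,240:440,::-1],None,fx=2.4,fy=2.4))
c=arm.state()['position'];print(c,circ('side',d,c[:2],75,165,235))
im,d=snap('top','top4')
for n,d in(('side',np.load('pics/side4.npy')),('top',d)): print(n,circ(n,d,c[:2],56,236,249))
E
```

```text
time_s: 10.4
position: [614.3, -227.5, 93.2]
eef_rot: [-3.141, -0.003, 2.737]
contact_force: [-0.4, -0.0, -1.6]
width: 51.3
finger_force: 30.0
time_s: 11.1
position: [615.1, -227.8, 244.0]
eef_rot: [3.141, -0.001, 2.737]
contact_force: [0.3, 0.1, -1.8]
width: 51.2
finger_force: 30.0
[ 614.57346725 -227.56388796  242.8841054 ] (985, array([ 614.9, -227.9,   54.2]), 'mid', array([ 601.7, -234.4]), 'ext', array([ 88., 101.]), 'mean', array([ 580.1, -253. ,  201.3]))
side (538, array([ 615.7, -229.1,   41.8]), 'mid', array([ 606.3, -229.1]), 'ext', array([ 88., 100.]), 'mean', array([ 595.2, -236.8,  241. ]))
top (76, array([ 606.1, -234.5,   48.4]), 'mid', array([ 617.4, -197.5]), 'ext', array([71., 42.]), 'mean', array([ 605.4, -189.4,  239. ]))
```

View pics/s4c.png

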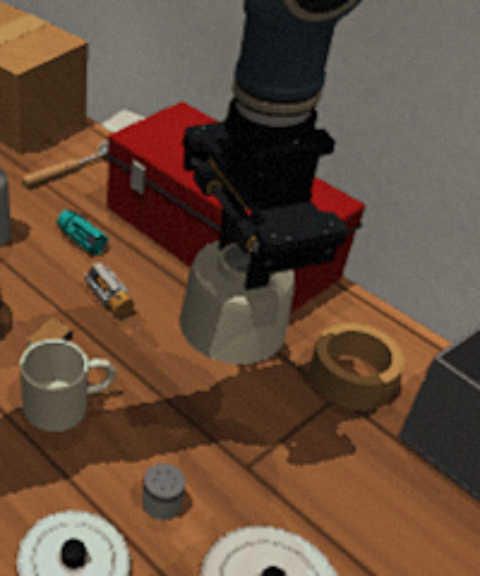

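The bowl is held level at crop (240,300). I carry it over the pot along x≈495, clear of the bottle.

```bash
python3 -m pendant '[[[-1,-0.075,0.1,0,0],[-1,-0.075,0.2,0,0],[-1,-0.075,0.2,0,0],[-1,-0.075,0.2,0,0],[-1,-0.075,0.2,0,0],[-1,-0.075,0.2,0,0],[-1,-0.075,0.2,0,0],[-1,-0.075,0.2,0,0]]]'
python3 -m pendant '[[[-1,0,0.2,0,0],[-1,0,0.2,0,0],[-1,0,0.2,0,0],[-1,0,0.2,0,0],[-1,0,0.2,0,0],[-1,0,0.2,0,0],[-1,0,0.2,0,0],[-1,0.02,0.15,0,0]]]'
python3 -m pendant '[[[-1,0.04,0.1,0,0],[-1,0.021,0.062,0,0],[-1,0,0,0,0],[-1,0,0,0,0],[-1,0,0,0,0]]]'
python3 - <<'E'
from h import *
im,d=snap('side','side5')
c=arm.state()['position'];print(c,arm.state()['q'].round(2),circ('side',d,c[:2],75,165,235))
E
```

```text
time_s: 12.0
position: [493.7, 73.3, 242.9]
eef_rot: [-3.14, -0.002, 2.737]
contact_force: [0.1, -0.1, -1.1]
width: 51.3
finger_force: 30.0
time_s: 12.8
position: [497.5, 384.7, 242.2]
eef_rot: [-3.139, -0.003, 2.74]
contact_force: [0.7, -0.6, -2.0]
width: 51.2
finger_force: 30.0
time_s: 13.3
position: [511.9, 412.6, 244.2]
eef_rot: [-3.14, 0.0, 2.735]
contact_force: [0.9, 0.0, -1.1]
width: 50.8
finger_force: 30.0
[511.93916751 412.74120739 244.46556165] [-0.78  0.42  0.05  1.56 -0.02  1.17  0.44] (644, array([511. , 411.9,  54. ]), 'mid', array([507.7, 395. ]), 'ext', array([109.,  84.]), 'mean', array([493.5, 373.2, 200.4]))
```

```bash
python3 -m pendant '[[[-1,0,0.06,0,0],[-1,0,0.045,0,0],[-1,0,0,0,0],[-1,0,0,0,0],[-1,0,0,-0.05,0],[-1,0,0,-0.05,0],[-1,0,0,-0.05,0],[-1,0,0,0,0]]]'
python3 - <<'E'
from h import *
im,d=snap('side','side6')
for i in range(4):c=arm.state()['position'];print(c)
print(circ('side',d,c[:2],75,140,205), circ('side',d,[511,434],80,98,111))
im,d=snap('top','top6')
cv2.imwrite('pics/s6c.png',cv2.resize(cv2.imread('pics/side6.png')[60:180,110:260],None,fx=4,fy=4))
E
```

```text
time_s: 14.15
position: [510.7, 434.2, 211.7]
eef_rot: [-3.137, -0.002, 2.737]
contact_force: [-0.6, -0.4, -1.1]
width: 50.9
finger_force: 30.0
[511.1729223  434.69670835 212.82301677]
[511.1729223  434.69670835 212.82301677]
[511.1729223  434.69670835 212.82301677]
[511.1729223  434.69670835 212.82301677]
(565, array([509.5, 433.6,  53.9]), 'mid', array([506., 412.]), 'ext', array([105.,  75.]), 'mean', array([492.8, 394.5, 173.4])) (146, array([510.5, 434.7,  66.9]), 'mid', array([509.8, 424.8]), 'ext', array([136., 125.]), 'mean', array([493.6, 397.9, 105. ]))
```

View pics/s6c.png

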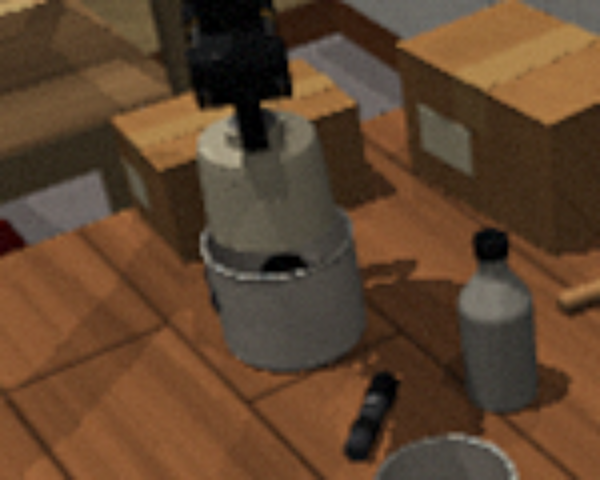

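The bowl is over the pot opening (crop (265,230)). In the same camera its centre is within about 1 mm of the rim's, so I lower it in.

```bash
python3 -m pendant '[[[-1,0.003,0.003,-0.05,0],[-1,0,0,-0.06,0],[-1,0,0,-0.06,0],[-1,0,0,-0.06,0],[-1,0,0,0,0]]]'
python3 -m pendant '[[[-1,0,0,-0.06,0],[-1,0,0,-0.06,0],[-1,0,0,-0.06,0],[-1,0,0,-0.06,0],[-1,0,0,0,0]]]'
python3 -m pendant '[[[-1,0,0,-0.06,0],[-1,0,0,-0.05,0],[-1,0,0,-0.025,0],[-1,0,0,-0.01,0],[-1,0,0,0,0]]]'
```

```text
time_s: 14.75
position: [511.1, 434.9, 165.5]
eef_rot: [-3.137, -0.002, 2.737]
contact_force: [0.5, -0.9, -1.8]
width: 51.0
finger_force: 30.0
time_s: 15.25
position: [511.1, 434.9, 117.7]
eef_rot: [-3.138, -0.002, 2.737]
contact_force: [-0.6, -0.7, -0.9]
width: 51.0
finger_force: 30.0
time_s: 15.75
position: [512.3, 435.9, 91.1]
eef_rot: [-3.141, -0.0, 2.737]
contact_force: [0.8, 0.8, -0.9]
width: 51.1
finger_force: 30.0
```

```bash
python3 -m pendant '[[[-1,0,0,-0.01,0],[-1,0,0,0,0],[-1,0,0,-0.005,0],[-1,0,0,0,0]]]'
python3 -m pendant '[[[-1,0,0,-0.004,0],[-1,0,0,0,0],[-1,0,0,0,0]]]'
```

```text
time_s: 16.15
position: [512.3, 436.0, 88.5]
eef_rot: [3.141, 0.0, 2.737]
contact_force: [-0.4, 0.1, -0.3]
width: 51.2
finger_force: 30.0
time_s: 16.45
position: [512.4, 436.0, 87.7]
eef_rot: [3.141, 0.0, 2.737]
contact_force: [0.9, 0.7, -0.3]
width: 51.1
finger_force: 30.0
```

```bash
python3 -m pendant '[[[-1,0,0,-0.004,0],[-1,0,0,0,0],[-1,0,0,0,0]]]'
python3 -m pendant '[[[-1,0,0,-0.004,0],[-1,0,0,0,0],[-1,0,0,0,0]]]'
```

```text
time_s: 16.75
position: [512.4, 436.1, 87.6]
eef_rot: [3.141, 0.0, 2.737]
contact_force: [-2.7, -1.4, 5.5]
width: 50.8
finger_force: 30.0
time_s: 17.05
position: [512.4, 436.1, 87.6]
eef_rot: [3.141, 0.0, 2.737]
contact_force: [-2.1, -2.5, 9.7]
width: 51.1
finger_force: 30.0
```

The bowl landed at TCP z 87.6, as expected for the pot floor. Releasing, then moving to the large lid.

```bash
python3 -m pendant '[[[0.4,0,0,0.005,0],[0.4,0,0,0,0],[0.4,0,0,0,0],[0.4,0,0,0.05,0],[0.4,0,0,0.1,0],[0.4,0,0,0.2,0],[0.4,0,0,0.2,0],[0.4,0,0,0.1,0]]]'
python3 -m pendant '[[[0.4,-0.02,-0.1,0,0],[0.4,-0.02,-0.2,0,0],[0.4,-0.02,-0.2,0,0],[0.4,-0.02,-0.2,0,0],[0.4,-0.0165,-0.2,0,0],[0.4,0,-0.2,0,0],[0.4,0,-0.2,0,0],[0.4,0,-0.2,0,0]]]'
python3 -m pendant '[[[0.2,0,-0.2,0,0],[0.2,0,-0.2,0,0],[0.2,0,-0.2,0,0],[0.2,0,-0.2,0,0],[0.2,0,-0.2,0,0],[0.2,0,-0.2,0,0],[0.2,0,-0.2,0,0],[0.2,0,-0.2,0,0]]]'
python3 -m pendant '[[[0.2,0,-0.2,0,0],[0.2,0,-0.2,0,0],[0.2,0,-0.2,0,0],[0.2,0,-0.2,0,0],[0.2,0,-0.2,0,0],[0.2,0,-0.175,-0.1,0],[0.2,0,0,-0.2,0],[0.2,0,0,-0.2,0]]]'
python3 -m pendant '[[[0.2,0,0,-0.2,0],[0.2,0,0,0,0],[0.2,0,0,0,0],[0.2,0,0,0,0]]]'
python3 - <<'E'
from h import *
s=arm.state();print(s['position'],s['q'].round(2))
for n in('top','side'):
    im,d=snap(n,n+'7');c=[511.7,434.7]
    print(n,'rim',circ(n,d,c,80,102,112)); print(n,'foot',circ(n,d,c,40,90,101));print(n,'base',circ(n,d,c,56,76,89))
E
```

```text
time_s: 17.85
position: [513.7, 437.2, 221.8]
eef_rot: [3.136, 0.003, 2.737]
contact_force: [-0.3, 0.2, 0.6]
width: 61.1
finger_force: 0.0
time_s: 18.65
position: [493.0, 134.4, 217.7]
eef_rot: [3.141, 0.001, 2.737]
contact_force: [0.6, 0.2, -0.1]
width: 61.0
finger_force: 0.0
time_s: 19.45
position: [493.0, -185.6, 217.7]
eef_rot: [3.141, 0.001, 2.737]
contact_force: [0.6, 0.1, -0.7]
width: 52.6
finger_force: 0.0
time_s: 20.25
position: [493.1, -421.2, 117.0]
eef_rot: [-3.141, 0.003, 2.734]
contact_force: [0.5, 0.2, -0.5]
width: 52.3
finger_force: 0.0
time_s: 20.65
position: [494.4, -420.4, 79.8]
eef_rot: [-3.14, 0.004, 2.737]
contact_force: [-0.0, -0.3, -0.1]
width: 52.1
finger_force: 0.0
[ 494.44054285 -420.40215023   79.75607186] [ 0.38  0.59  0.37  1.75 -0.27  0.85  2.04]
top rim (257, array([513.4, 435.3,  66.4]), 'mid', array([514.9, 435.9]), 'ext', array([137., 138.]), 'mean', array([515.6, 439.2, 106.8]))
top foot (196, array([514.1, 434. ,  19. ]), 'mid', array([511.9, 435.4]), 'ext', array([67., 52.]), 'mean', array([514.2, 434.4,  97.4]))
top base (635, array([514.3, 435.9,  41. ]), 'mid', array([513.4, 434.4]), 'ext', array([ 99., 104.]), 'mean', array([511.7, 431.6,  83.2]))
side rim (181, array([510.1, 434.2,  66.7]), 'mid', array([510.3, 436.2]), 'ext', array([137., 141.]), 'mean', array([510.1, 436.7, 106.9]))
side foot (103, array([508.9, 431.2,  19.3]), 'mid', array([510. , 434.5]), 'ext', array([51., 53.]), 'mean', array([508.6, 430.3,  97.7]))
side base (124, array([515.2, 446.2,  37.7]), 'mid', array([511.4, 442.7]), 'ext', array([94., 81.]), 'mean', array([512.2, 439.5,  85.1]))
```

```bash
python3 -m pendant '[[[0.2,-0.006,0.006,-0.1,0],[0.2,0,0,-0.1,0],[0.2,0,0,-0.08,0],[0.2,0,0,-0.02,0],[0.2,0,0,0,0],[0.2,0,0,0,0]]]'
```

```text
time_s: 21.35
position: [492.4, -418.4, 17.9]
eef_rot: [-3.141, 0.002, 2.737]
contact_force: [0.1, 0.2, 1.1]
width: 52.5
finger_force: 0.0
```

```bash
python3 -m pendant '[[[0.2,0,0,-0.01,0],[-1,0,0,0,0],[-1,0,0,0,0],[-1,0,0,0,0],[-1,0,0,0,0],[-1,0,0,0,0],[-1,0,0,0,0],[-1,0,0,0,0]]]'
python3 -m pendant '[[[-1,0,0,0.02,0],[-1,0,0,0.05,0],[-1,0,0,0.1,0],[-1,0,0,0.2,0],[-1,0,0,0.2,0],[-1,0,0,0.2,0],[-1,0,0,0.18,0],[-1,0,0,0,0]]]'
python3 - <<'E'
from h import *
s=arm.state();print(s['position'],s['eef_rot'],s['q'].round(2));c=s['position']
im,d=snap('side','side8');cv2.imwrite('pics/s8c.png',cv2.resize(im[80:330,250:450,::-1],None,fx=2.3,fy=2.3))
print('disc',circ('side',d,c[:2],85,c[2]-14,c[2]+3,71))
E
```

```text
time_s: 22.15
position: [491.8, -417.9, 15.1]
eef_rot: [-3.142, 0.0, 2.737]
contact_force: [-0.5, 0.6, 1.5]
width: 25.3
finger_force: 30.0
time_s: 22.95
position: [494.0, -420.5, 211.9]
eef_rot: [-3.139, 0.012, 2.736]
contact_force: [0.5, -0.6, -0.7]
width: 25.1
finger_force: 30.0
[ 494.02366866 -420.47534229  211.93927125] [-3.13905264  0.01165425  2.73645476] [ 0.34  0.45  0.43  1.64 -0.2   1.08  1.98]
disc (1853, array([ 521.5, -427.8]), 'mid', array([ 478. , -421.2]), 'ext', array([106., 142.]), 'mean', array([ 468.1, -419.9,  208.2]))
```

View pics/s8c.png

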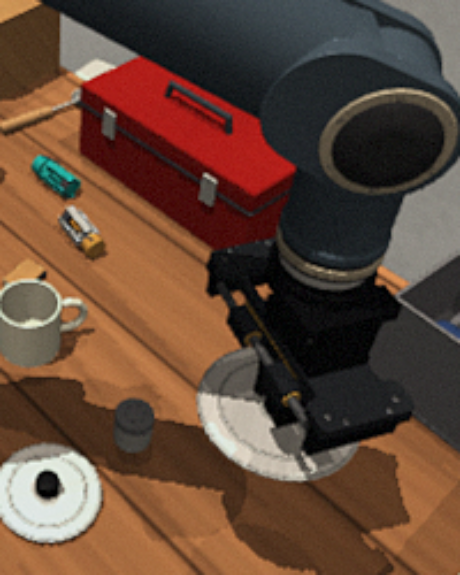

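The large lid is held flat (crop (270,415)). I carry it to the large pot.

```bash
python3 -m pendant '[[[-1,0,0.05,0,0],[-1,0,0.1,0,0],[-1,0,0.15,0,0],[-1,0,0.2,0,0],[-1,0,0.2,0,0],[-1,0,0.2,0,0],[-1,0,0.2,0,0],[-1,0,0.2,0,0]]]'
python3 -m pendant '[[[-1,0,0.2,0,0],[-1,0,0.2,0,0],[-1,0,0.2,0,0],[-1,0,0.2,0,0],[-1,0,0.2,0,0],[-1,0,0.2,0,0],[-1,0,0.2,0,0],[-1,0,0.2,0,0]]]'
python3 -m pendant '[[[-1,0,0.2,0,0],[-1,0,0.2,0,0],[-1,0,0.2,0,0],[-1,0.02,0.2,0,0],[-1,0.03,0.2,0,0],[-1,0.03,0.2,0,0],[-1,0.02,0.1,0,0],[-1,0,0.05,0,0]]]'
python3 -m pendant '[[[-1,0,0.0125,0,0],[-1,0,0,-0.1,0],[-1,0,0,-0.1,0],[-1,0,0,-0.05,0],[-1,0,0,0,0],[-1,0,0,0,0],[-1,0,0,0,0]]]'
python3 - <<'E'
from h import *
s=arm.state();print(s['position'],s['eef_rot'],s['q'].round(2));c=s['position']
for n in('side','top'):
    im,d=snap(n,n+'9')
    print(n,'disc',circ(n,d,c[:2],85,c[2]-12,c[2]+3)); print(n,'rim',circ(n,d,[511.7,434.7],80,102,112))
im=cv2.imread('pics/side9.png');cv2.imwrite('pics/s9c.png',cv2.resize(im[60:170,110:260],None,fx=4,fy=4))
E
```

```text
time_s: 23.8
position: [490.1, -155.0, 203.3]
eef_rot: [-3.141, -0.004, 2.738]
contact_force: [0.7, 0.1, -0.8]
width: 25.4
finger_force: 30.0
time_s: 24.6
position: [489.6, 163.9, 203.3]
eef_rot: [-3.139, -0.003, 2.738]
contact_force: [0.7, -0.3, -1.5]
width: 24.9
finger_force: 30.0
time_s: 25.4
position: [509.5, 434.4, 202.4]
eef_rot: [-3.138, -0.003, 2.74]
contact_force: [-1.0, -0.3, -2.0]
width: 25.3
finger_force: 30.0
time_s: 26.1
position: [512.5, 434.8, 156.3]
eef_rot: [3.14, 0.001, 2.736]
contact_force: [-1.3, 0.4, -0.6]
width: 25.2
finger_force: 30.0
[512.46638169 434.83221193 156.28356912] [3.13963266e+00 8.47657811e-04 2.73632049e+00] [-0.82  0.52  0.07  1.62 -0.04  1.01  0.43]
side disc (559, array([510.2, 430.1,  50.3]), 'mid', array([511.7, 427. ]), 'ext', array([139., 133.]), 'mean', array([506.4, 421.5, 153.1]))
side rim (106, array([510.2, 433.8,  66.4]), 'mid', array([510.3, 425.8]), 'ext', array([136., 121.]), 'mean', array([493.2, 399.6, 106.9]))
top disc (496, array([512.9, 428.6,  59.3]), 'mid', array([515.7, 418.2]), 'ext', array([141., 109.]), 'mean', array([532.2, 413.9, 151.9]))
top rim (84, array([514.2, 437.2,  68.3]), 'mid', array([503.8, 409.2]), 'ext', array([116.,  85.]), 'mean', array([492.7, 389.3, 107.3]))
```

View pics/s9c.png

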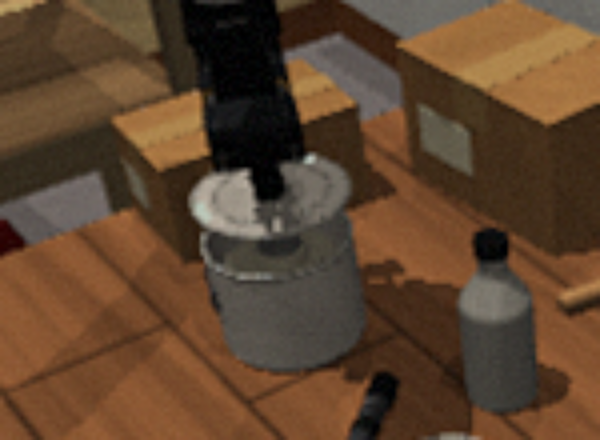

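The lid hovers centred over the rim (crop (270,195)). Lowering.

```bash
python3 -m pendant '[[[-1,0,0,-0.06,0],[-1,0,0,-0.06,0],[-1,0,0,-0.04,0],[-1,0,0,0,0],[-1,0,0,-0.01,0],[-1,0,0,0,0]]]'
python3 -m pendant '[[[-1,0,0,-0.01,0],[-1,0,0,0,0],[-1,0,0,-0.01,0],[-1,0,0,0,0]]]'
```

```text
time_s: 26.8
position: [511.9, 434.7, 120.9]
eef_rot: [3.142, 0.0, 2.737]
contact_force: [0.9, 0.5, -0.8]
width: 25.2
finger_force: 30.0
time_s: 27.2
position: [511.8, 435.0, 117.0]
eef_rot: [3.141, -0.0, 2.737]
contact_force: [0.5, 0.3, -1.1]
width: 25.3
finger_force: 30.0
```

```bash
python3 -m pendant '[[[-1,0,0,-0.006,0],[-1,0,0,0,0],[-1,0,0,-0.004,0],[-1,0,0,0,0]]]'
python3 -m pendant '[[[-1,0,0,-0.005,0],[-1,0,0,0,0],[-1,0,0,0,0]]]'
```

```text
time_s: 27.6
position: [511.8, 435.5, 115.5]
eef_rot: [3.14, -0.0, 2.737]
contact_force: [-1.0, 0.9, 2.1]
width: 25.4
finger_force: 30.0
time_s: 27.9
position: [511.8, 435.6, 115.1]
eef_rot: [3.14, -0.0, 2.737]
contact_force: [-2.1, 1.2, 5.6]
width: 24.8
finger_force: 30.0
```

The lid is home at TCP z 115.1 (lid origin at 100). Releasing, then moving to the burner with a turn of −79°.

```bash
python3 -m pendant '[[[-0.1,0,0,0.003,0],[-0.1,0,0,0,0],[-0.1,0,0,0,0],[-0.1,0,0,0.05,0],[-0.1,0,0,0.1,0],[-0.1,0,0,0.15,0],[-0.1,0,0,0.2,0],[0.4,0,0,0,0]]]'
python3 -m pendant '[[[0.4,0.06,-0.175,0,-1],[0.4,0.06,-0.175,0,-1],[0.4,0.06,-0.175,0,-1],[0.4,0.06,-0.175,0,-1],[0.4,0.06,-0.175,0,-1],[0.4,0.06,-0.175,0,-1],[0.4,0.06,-0.175,0,-1],[0.4,0.06,-0.175,0,-1]]]'
python3 -m pendant '[[[0.4,0.06,-0.175,0,-1],[0.4,0.06,-0.175,0,-1],[0.4,0.06,-0.175,0,-1],[0.4,0.064,-0.1775,0,-0.5],[0.4,0,0,-0.15,0],[0.4,0,0,-0.15,0],[0.4,0,0,-0.15,0],[0.4,0,0,-0.15,0]]]'
python3 -m pendant '[[[0.4,0,0,-0.1,0],[0.4,0,0,0,0],[0.4,0,0,0,0],[0.4,0,0,0,0]]]'
python3 - <<'E'
from h import *
s=arm.state();print(s['position'],s['eef_rot'],s['q'].round(2));c=s['position']
for n in('side','top'):
    im,d=snap(n,n+'10')
    print(n,'rim/disc',circ(n,d,[511.7,434.7],85,104,116)); print(n,'knob',circ(n,d,[511.7,434.7],25,126,142))
im=cv2.imread('pics/side10.png');cv2.imwrite('pics/s10c.png',np.hstack([cv2.resize(im[130:230,240:320],None,fx=5,fy=5),cv2.resize(im[80:180,140:220],None,fx=5,fy=5)]))
E
```

```text
time_s: 28.7
position: [514.8, 436.8, 221.8]
eef_rot: [3.131, 0.005, 2.736]
contact_force: [0.9, 0.9, 0.0]
width: 42.0
finger_force: 0.0
time_s: 29.5
position: [608.0, 153.0, 214.8]
eef_rot: [3.141, -0.0, 1.772]
contact_force: [0.0, 0.6, -0.9]
width: 60.6
finger_force: 0.0
time_s: 30.3
position: [656.5, 14.0, 93.5]
eef_rot: [3.142, -0.0, 1.357]
contact_force: [-0.1, 0.7, -0.1]
width: 61.2
finger_force: 0.0
time_s: 30.7
position: [657.8, 14.0, 76.2]
eef_rot: [3.139, -0.001, 1.357]
contact_force: [-0.2, 0.3, -0.7]
width: 60.8
finger_force: 0.0
[657.75875157  14.01308369  76.2490918 ] [ 3.13883191e+00 -7.40174489e-04  1.35673195e+00] [-0.38  0.61  0.42  1.73 -0.31  0.86 -0.03]
side rim/disc (643, array([510.9, 434.4,  53.8]), 'mid', array([511.1, 434.8]), 'ext', array([142., 141.]), 'mean', array([507.4, 427.8, 111.7]))
side knob (31, array([510.4, 432.9,   9.3]), 'mid', array([510.4, 433.7]), 'ext', array([23., 24.]), 'mean', array([509.5, 431.3, 131.4]))
top rim/disc (1630, array([514.1, 435.7,  51. ]), 'mid', array([514.2, 435.7]), 'ext', array([142., 142.]), 'mean', array([513.5, 435.3, 110.6]))
top knob (59, array([513.5, 434.1,   8.9]), 'mid', array([513.3, 434.7]), 'ext', array([21., 26.]), 'mean', array([513.5, 434.1, 132.6]))
```

View pics/s10c.png

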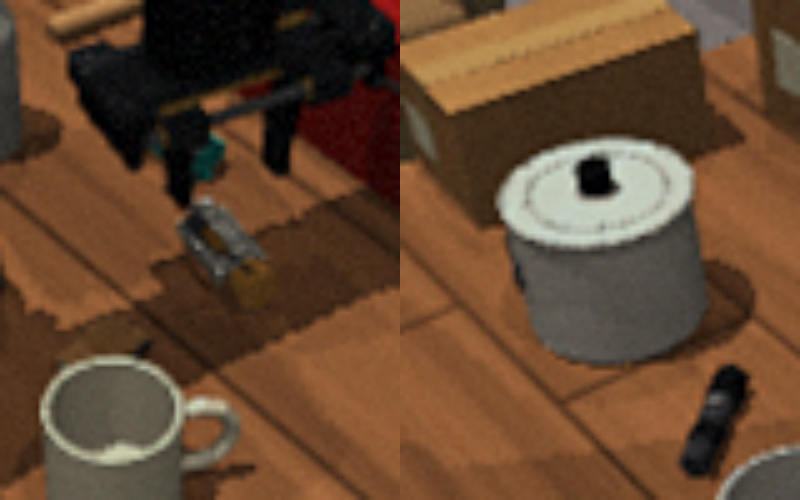

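The right crop shows the large pot closed flat. The left shows the fingers straddling the burner at (225,245). Descending.

```bash
python3 -m pendant '[[[0.4,0,0,-0.12,0],[0.4,0,0,-0.12,0],[0.4,0,0,-0.08,0],[0.4,0,0,-0.01,0],[0.4,0,0,0,0],[0.4,0,0,0,0]]]'
```

```text
time_s: 31.4
position: [657.6, 14.0, 9.8]
eef_rot: [3.139, -0.001, 1.357]
contact_force: [0.0, -0.5, 0.4]
width: 61.2
finger_force: 0.0
```

```bash
python3 -m pendant '[[[0.4,0,0,-0.01,0],[-1,0,0,0,0],[-1,0,0,0,0],[-1,0,0,0,0],[-1,0,0,0,0],[-1,0,0,0,0],[-1,0,0,0,0],[-1,0,0,0,0]]]'
python3 -m pendant '[[[-1,0,0,0.03,0],[-1,0,0,0.1,0],[-1,0,0,0.2,0],[-1,0,0,0.2,0],[-1,0,0,0.15,0],[-1,0,0,0,0],[-1,0,0,0,0],[-1,0,0,0,0]]]'
python3 - <<'E'
from h import *
s=arm.state();print(s['position'],s['eef_rot'],s['q'].round(2));c=s['position']
im,d=snap('side','side11')
cv2.imwrite('pics/s11c.png',cv2.resize(im[90:230,220:340,::-1],None,fx=4,fy=4))
K=imaging.camera_info('side')
# axis-coordinate extents of the held burner
P=pts('side',d).reshape(-1,3);a=np.array([np.cos(1.36),np.sin(1.36)]);b=np.array([-a[1],a[0]])
z0=c[2]-8
for lo,hi in((3,18),(18,34)):
    q=P[(P[:,2]>z0+lo)&(P[:,2]<z0+hi)&(np.hypot(*(P[:,:2]-c[:2]).T)<60)]
    u=(q[:,:2]-c[:2])@a;v=(q[:,:2]-c[:2])@b;print(len(q),np.percentile(u,[1,5,95,99]).round(1),np.percentile(v,[1,99]).round(1))
E
```

```text
time_s: 32.2
position: [656.8, 14.2, 6.7]
eef_rot: [3.141, -0.0, 1.357]
contact_force: [-0.1, -1.1, 0.9]
width: 35.8
finger_force: 30.0
time_s: 33.0
position: [655.3, 14.4, 141.0]
eef_rot: [-3.139, 0.001, 1.357]
contact_force: [-0.2, -0.0, -1.3]
width: 35.9
finger_force: 30.0
[655.26373144  14.39703237 140.95732259] [-3.13850383e+00  7.12070828e-04  1.35697445e+00] [-0.4   0.54  0.45  1.68 -0.27  0.98 -0.07]
50 [-47.4 -46.7  12.8  25.6] [-25.9  29.9]
157 [-47.1 -46.1   9.2  19.5] [-24.2  29.9]
```

View pics/s11c.png

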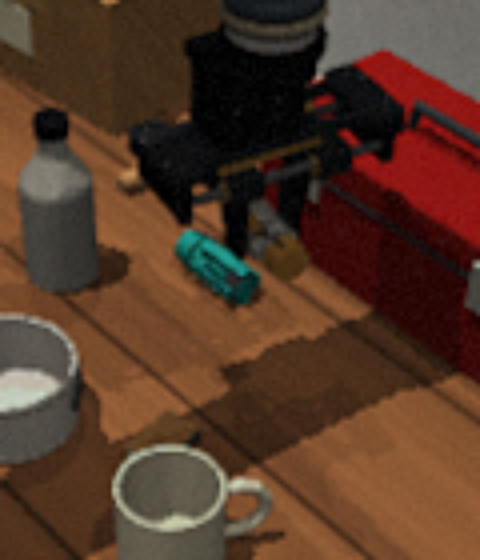

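The burner is held level (crop (270,245)), with its centre about 5 mm behind the TCP. I carry it to the small pot.

```bash
python3 -m pendant '[[[-1,-0.08,0.04,0,0],[-1,-0.15,0.08,0,0],[-1,-0.18,0.09,0,0],[-1,-0.18,0.09,0,0],[-1,-0.18,0.09,0,0],[-1,-0.12,0.06,0,0],[-1,-0.0465,0.03,0,0],[-1,0,0,0,0]]]'
python3 -m pendant '[[[-1,0,0,0,0],[-1,0,0,-0.1,0],[-1,0,0,-0.1,0],[-1,0,0,-0.05,0],[-1,0,0,0,0],[-1,0,0,0,0]]]'
python3 - <<'E'
from h import *
s=arm.state();print(s['position'],s['eef_rot'],s['q'].round(2));c=s['position']
im,d=snap('side','side12')
cv2.imwrite('pics/s12c.png',cv2.resize(im[110:230,180:280,::-1],None,fx=5,fy=5))
P=pts('side',d).reshape(-1,3);a=np.array([np.cos(1.36),np.sin(1.36)])
q=P[(P[:,2]>c[2]-3)&(P[:,2]<c[2]+25)&(np.hypot(*(P[:,:2]-c[:2]).T)<60)]
u=(q[:,:2]-c[:2])@a;print(len(q),np.percentile(u,[1,5]).round(1),circ('side',d,[468,105],70,54,66))
E
```

```text
time_s: 33.85
position: [468.0, 110.9, 141.9]
eef_rot: [-3.14, 0.0, 1.359]
contact_force: [0.5, 0.9, -0.7]
width: 36.1
finger_force: 30.0
time_s: 34.45
position: [470.2, 109.7, 92.8]
eef_rot: [3.141, 0.0, 1.356]
contact_force: [0.7, 0.2, -0.7]
width: 36.0
finger_force: 30.0
[470.24960968 109.70201299  92.79341047] [3.14077838e+00 1.86286713e-04 1.35569406e+00] [-0.67  0.35  0.43  2.13 -0.22  0.71 -0.31]
194 [-47.5 -46.7] (162, array([466. , 104.1,  54.7]), 'mid', array([465.5, 104.6]), 'ext', array([113., 114.]), 'mean', array([459.7,  91.8,  60.6]))
```

View pics/s12c.png

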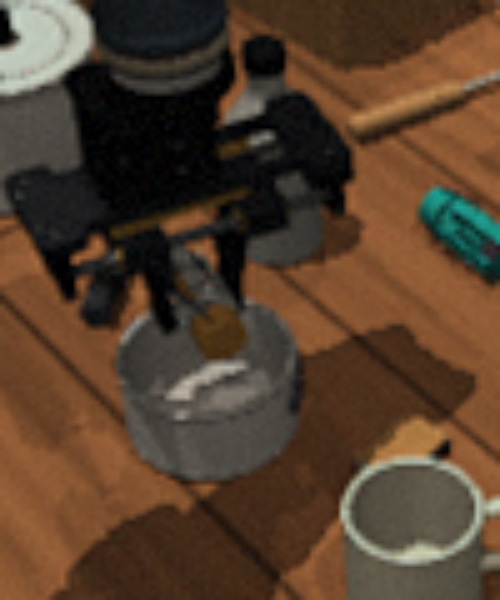

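The burner is centred over the small pot (crop (215,330)). Lowering.

```bash
python3 -m pendant '[[[-1,-0.005,0,-0.08,0],[-1,0,0,-0.1,0],[-1,0,0,-0.1,0],[-1,0,0,-0.07,0],[-1,0,0,-0.03,0],[-1,0,0,0,0],[-1,0,0,-0.01,0],[-1,0,0,0,0]]]'
python3 -m pendant '[[[-1,0,0,-0.01,0],[-1,0,0,0,0],[-1,0,0,-0.005,0],[-1,0,0,0,0]]]'
```

```text
time_s: 35.3
position: [468.9, 110.4, 15.2]
eef_rot: [3.14, -0.001, 1.357]
contact_force: [0.4, 0.1, -0.2]
width: 35.5
finger_force: 30.0
time_s: 35.7
position: [468.3, 110.2, 11.6]
eef_rot: [3.142, -0.0, 1.357]
contact_force: [-0.7, 0.3, -1.2]
width: 35.9
finger_force: 30.0
```

```bash
python3 -m pendant '[[[-1,0,0,-0.005,0],[-1,0,0,0,0],[-1,0,0,-0.004,0],[-1,0,0,0,0]]]'
python3 -m pendant '[[[-1,0,0,-0.004,0],[-1,0,0,0,0],[-1,0,0,0,0]]]'
```

```text
time_s: 36.1
position: [468.3, 110.2, 9.7]
eef_rot: [-3.142, 0.0, 1.357]
contact_force: [-0.2, -0.9, -0.8]
width: 35.7
finger_force: 30.0
time_s: 36.4
position: [468.3, 110.2, 9.6]
eef_rot: [-3.141, -0.001, 1.357]
contact_force: [-1.4, -0.9, 7.0]
width: 35.9
finger_force: 30.0
```

```bash
python3 -m pendant '[[[0.15,0,0,0.004,0],[0.15,0,0,0,0],[0.15,0,0,0,0],[0.15,0,0,0.05,0],[0.15,0,0,0.1,0],[0.15,0,0,0.2,0],[0.15,0,0,0.2,0],[0.15,0,0,0.15,0]]]'
python3 -m pendant '[[[0.15,-0.014,-0.2,0,0],[0.15,-0.014,-0.2,0,0],[0.15,-0.014,-0.2,0,0],[0.15,-0.014,-0.2,0,0],[0.15,-0.014,-0.2,0,0],[0.15,-0.014,-0.2,0,0],[0.15,-0.007,-0.1,0,0],[0.15,-0.1155,-0.15,0,0]]]'
python3 -m pendant '[[[0.15,-0.1155,-0.15,0,0],[0.15,-0.1155,-0.15,0,0],[0.15,-0.1155,-0.15,0,0],[0.15,0,0,-0.15,0],[0.15,0,0,-0.15,0],[0.15,0,0,-0.05,0],[0.15,0,0,0,0],[0.15,0,0,0,0]]]'
python3 - <<'E'
from h import *
s=arm.state();print(s['position'],s['eef_rot'],s['q'].round(2))
im,d=snap('top','top13');im2,d=snap('side','side13')
cv2.imwrite('pics/c13.png',np.hstack([cv2.resize(im[185:250,185:250,::-1],(400,400)),cv2.resize(im2[235:335,220:320,::-1],(400,400))]))
E
```

```text
time_s: 37.2
position: [468.9, 110.0, 152.5]
eef_rot: [3.139, -0.001, 1.356]
contact_force: [-0.4, 0.5, 0.5]
width: 50.0
finger_force: 0.0
time_s: 38.0
position: [429.0, -180.6, 150.6]
eef_rot: [3.139, 0.001, 1.359]
contact_force: [1.1, -0.8, -0.2]
width: 50.1
finger_force: 0.0
time_s: 38.8
position: [358.3, -270.2, 80.6]
eef_rot: [3.14, 0.0, 1.357]
contact_force: [0.1, -0.2, 0.1]
width: 50.0
finger_force: 0.0
[ 358.34737552 -270.16985774   80.63185439] [3.14028639e+00 3.32979023e-04 1.35706824e+00] [ 0.04  0.34  0.62  2.22 -0.33  0.66  0.68]
```

View pics/c13.png

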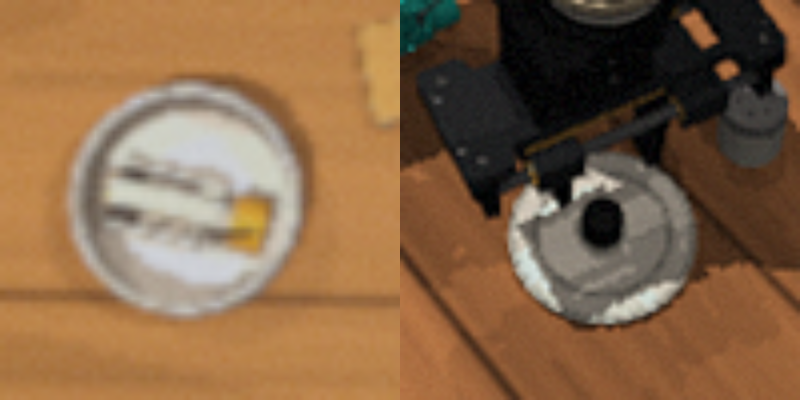

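Left crop: the burner lies flat in the small pot. Right crop: the fingers straddle the small lid's knob at (603,222). Taking the lid.

```bash
python3 -m pendant '[[[0.15,0,0,-0.12,0],[0.15,0,0,-0.12,0],[0.15,0,0,-0.06,0],[0.15,0,0,-0.015,0],[0.15,0,0,0,0],[0.15,0,0,0,0]]]'
```

```text
time_s: 39.5
position: [358.3, -270.3, 17.6]
eef_rot: [3.14, 0.0, 1.357]
contact_force: [1.2, -0.3, 0.7]
width: 49.8
finger_force: 0.0
```

```bash
python3 -m pendant '[[[0.15,0,0,-0.01,0],[-1,0,0,0,0],[-1,0,0,0,0],[-1,0,0,0,0],[-1,0,0,0,0],[-1,0,0,0,0],[-1,0,0,0,0],[-1,0,0,0,0]]]'
python3 -m pendant '[[[-1,0,0,0.03,0],[-1,0,0,0.07,0],[-1,0,0,0.15,0],[-1,0,0,0.2,0],[-1,0,0,0.2,0],[-1,0,0,0.1,0],[-1,0,0,0,0],[-1,0,0,0,0]]]'
python3 - <<'E'
from h import *
s=arm.state();print(s['position'],s['eef_rot'],s['q'].round(2));c=s['position']
im,d=snap('side','side14');print(circ('side',d,c[:2],72,c[2]-14,c[2]+1))
E
```

```text
time_s: 40.3
position: [357.8, -269.9, 14.8]
eef_rot: [3.141, -0.0, 1.357]
contact_force: [0.9, 0.7, 2.2]
width: 25.2
finger_force: 30.0
time_s: 41.1
position: [357.4, -269.3, 164.6]
eef_rot: [3.142, -0.001, 1.357]
contact_force: [-1.0, 0.2, -1.0]
width: 25.3
finger_force: 30.0
[ 357.382581   -269.30697301  164.5624817 ] [ 3.14157849e+00 -7.28577103e-04  1.35714643e+00] [-0.09  0.19  0.73  2.15 -0.17  0.86  0.53]
(1219, array([ 356.2, -267.1,   45. ]), 'mid', array([ 355.4, -272.2]), 'ext', array([118., 113.]), 'mean', array([ 347.4, -286. ,  161.4]))
```

```bash
python3 -m pendant '[[[-1,0.055,0.07,0,0],[-1,0.11,0.14,0,0],[-1,0.1155,0.15,0,0],[-1,0.1155,0.15,0,0],[-1,0.066,0.15,0,0],[-1,0.015,0.2,0,0],[-1,0.015,0.2,0,0],[-1,0.015,0.2,0,0]]]'
python3 -m pendant '[[[-1,0.015,0.2,0,0],[-1,0.015,0.2,0,0],[-1,0.0145,0.12,0,0],[-1,0,0.06,0,0],[-1,0,0.034,0,0],[-1,0,0,-0.1,0],[-1,0,0,-0.1,0],[-1,0,0,-0.05,0]]]'
python3 -m pendant '[[[-1,0,0,0,0],[-1,0,0,0,0],[-1,0,0,0,0]]]'
python3 - <<'E'
from h import *
s=arm.state();print(s['position'],s['eef_rot'],s['q'].round(2));c=s['position']
im,d=snap('side','side15')
print(circ('side',d,c[:2],72,c[2]-14,c[2]+1),circ('side',d,[468,105],70,54,66))
d=np.load('pics/side13.npy');print('13',circ('side',d,[468,105],70,54,66),circ('top',np.load('pics/top13.npy'),[468,105],70,54,66))
E
```

```text
time_s: 41.95
position: [457.8, -16.5, 163.0]
eef_rot: [-3.138, 0.002, 1.356]
contact_force: [0.1, 0.5, -1.0]
width: 25.2
finger_force: 30.0
time_s: 42.75
position: [466.6, 103.1, 113.0]
eef_rot: [-3.139, 0.003, 1.354]
contact_force: [-0.9, -0.0, -1.7]
width: 25.3
finger_force: 30.0
time_s: 43.05
position: [468.7, 104.7, 115.6]
eef_rot: [3.14, -0.001, 1.356]
contact_force: [0.7, 0.3, -0.8]
width: 25.0
finger_force: 30.0
[468.70208734 104.73952067 115.55564925] [ 3.14017652e+00 -9.15877933e-04  1.35600183e+00] [-0.71  0.31  0.48  2.12 -0.2   0.76 -0.31]
(609, array([467.6, 107.5,  45.9]), 'mid', array([465.9, 106.5]), 'ext', array([117., 119.]), 'mean', array([460.4,  95.5, 112.3])) (120, array([466. , 103.7,  54.6]), 'mid', array([465.6,  97.8]), 'ext', array([111., 101.]), 'mean', array([450.4,  76.9,  60.6]))
13 (174, array([466. , 103.9,  54.6]), 'mid', array([461.7, 104.4]), 'ext', array([105., 113.]), 'mean', array([453.3, 110.1,  60.1])) (172, array([469. , 105.4,  54.8]), 'mid', array([469.6, 106.5]), 'ext', array([112., 112.]), 'mean', array([472.2, 108.7,  61.4]))
```

Centred within about 1 mm. Lowering the lid; home should be at TCP z ≈ 68.8.

```bash
python3 -m pendant '[[[-1,-0.003,0,-0.06,0],[-1,0,0,-0.06,0],[-1,0,0,-0.05,0],[-1,0,0,0,0],[-1,0,0,-0.02,0],[-1,0,0,-0.01,0],[-1,0,0,0,0],[-1,0,0,0,0]]]'
python3 -m pendant '[[[-1,0,0,-0.01,0],[-1,0,0,0,0],[-1,0,0,-0.005,0],[-1,0,0,0,0]]]'
```

```text
time_s: 43.9
position: [467.6, 105.0, 75.0]
eef_rot: [3.141, -0.0, 1.357]
contact_force: [-0.5, -0.0, 0.2]
width: 25.6
finger_force: 30.0
time_s: 44.3
position: [467.4, 105.0, 71.7]
eef_rot: [3.142, -0.0, 1.357]
contact_force: [-0.4, -0.1, -1.1]
width: 25.0
finger_force: 30.0
```

```bash
python3 -m pendant '[[[-1,0,0,-0.01,0],[-1,0,0,0,0],[-1,0,0,-0.005,0],[-1,0,0,0,0]]]'
python3 -m pendant '[[[-1,0,0,-0.004,0],[-1,0,0,0,0],[-1,0,0,0,0]]]'
```

```text
time_s: 44.7
position: [467.9, 105.1, 68.9]
eef_rot: [3.141, -0.0, 1.357]
contact_force: [0.7, 0.6, -0.6]
width: 24.9
finger_force: 30.0
time_s: 45.0
position: [467.9, 105.1, 68.8]
eef_rot: [3.141, -0.001, 1.357]
contact_force: [-1.1, -0.5, 7.7]
width: 25.3
finger_force: 30.0
```

Home at 68.8. Release, rise, move away and check.

```bash
python3 -m pendant '[[[-0.1,0,0,0.003,0],[-0.1,0,0,0,0],[-0.1,0,0,0,0],[-0.1,0,0,0.05,0],[-0.1,0,0,0.1,0],[-0.1,0,0,0.2,0],[-0.1,0,0,0.2,0],[-0.1,0,0,0.1,0]]]'
python3 -m pendant '[[[-0.1,0,-0.2,0,0],[-0.1,0,-0.2,0,0],[-0.1,0,-0.2,0,0],[-0.1,0,-0.2,0,0],[-0.1,0,-0.2,0,0],[-0.1,0,-0.2,0,0],[-0.1,0,-0.2,0,0],[-0.1,0,-0.2,0,0]]]'
python3 -m pendant '[[[-0.1,0,-0.1,0,0],[-0.1,0,0,0,0],[-0.1,0,0,0,0],[-0.1,0,0,0,0]]]'
python3 - <<'E'
from h import *
def plane(n,d,c,R,a,b):
    q=pts(n,d).reshape(-1,3);q=q[(np.hypot(*(q[:,:2]-c).T)<R)&(np.hypot(*(q[:,:2]-c).T)>22)&(q[:,2]>a)&(q[:,2]<b)]
    A=np.c_[q[:,:2]-c,np.ones(len(q))];return (np.linalg.lstsq(A,q[:,2],rcond=None)[0]*[57.3,57.3,1]).round(2)
for n in('top','side'):
    im,d=snap(n,n+'16');
    if n=='side':cv2.imwrite('pics/s16b.png',cv2.resize(im[60:300,110:430,::-1],(800,600)))
    print(n,'L',plane(n,d,[512,435],68,103,119),'S',plane(n,d,[468,105],56,57,73),circ(n,d,[468,105],72,57,73))
    print('mug',circ(n,d,[477,-91],50,70,82),'bottle',circ(n,d,[603,222],30,150,172))
E
```

```text
time_s: 45.8
position: [468.9, 105.0, 202.3]
eef_rot: [3.137, -0.003, 1.356]
contact_force: [-0.3, 0.7, -0.3]
width: 39.1
finger_force: 0.0
time_s: 46.6
position: [467.1, -216.5, 199.2]
eef_rot: [3.141, -0.0, 1.357]
contact_force: [1.5, 1.1, -0.1]
width: 39.1
finger_force: 0.0
time_s: 47.0
position: [467.6, -233.5, 198.5]
eef_rot: [-3.141, -0.001, 1.359]
contact_force: [-0.2, 0.9, -0.2]
width: 39.3
finger_force: 0.0
top L [-1.0000e-01  1.6000e-01  1.1066e+02] S [ 5.000e-02 -6.000e-02  6.463e+01] (1081, array([468.1, 106.1,  42.6]), 'mid', array([467.7, 106.2]), 'ext', array([115., 117.]), 'mean', array([467.5, 106. ,  64.7]))
mug (104, array([478.4, -90.1,  37.7]), 'mid', array([478.8, -91.2]), 'ext', array([77., 77.]), 'mean', array([479.2, -92.5,  76.6])) bottle (90, array([611.5, 232.2,  10.9]), 'mid', array([612.1, 232.7]), 'ext', array([29., 30.]), 'mean', array([611.2, 232. , 163.9]))
side L [  0.15   0.51 111.83] S [ 0.14  0.32 65.65] (717, array([465.4, 105.8,  44. ]), 'mid', array([464.6, 105.6]), 'ext', array([116., 117.]), 'mean', array([462.5, 100.5,  65.6]))
mug (139, array([475.3, -92.1,  37.8]), 'mid', array([475.5, -91.3]), 'ext', array([80., 81.]), 'mean', array([463.4, -96.7,  76.1])) bottle (65, array([608.9, 230.2,  12.3]), 'mid', array([608.9, 230.2]), 'ext', array([28., 30.]), 'mean', array([607.2, 227.7, 162.2]))
```

View pics/s16b.png

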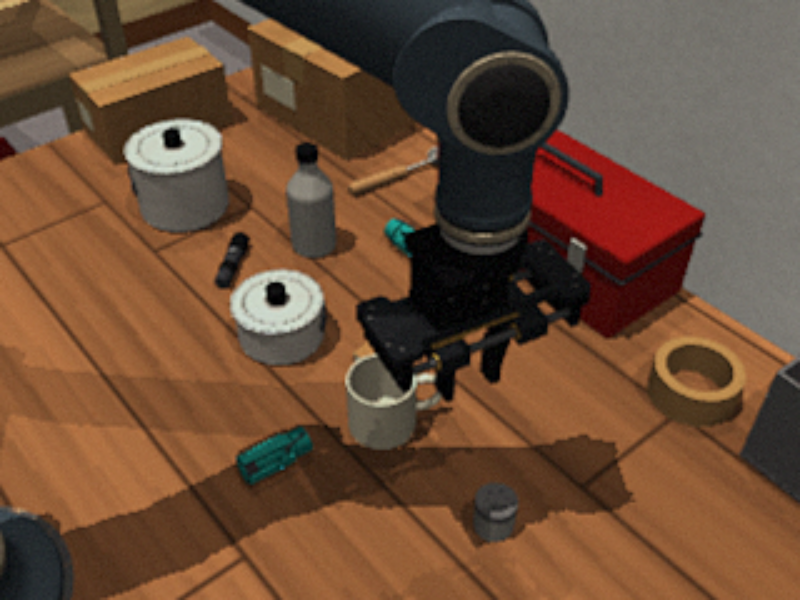

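The side view shows both pots standing upright and closed, with lids at (172,145) and (277,300). The lid tops measure level at z ≈ 111 and 65. The mug (380,400) and the bottle (312,210) are where they stood. Handing in.

```bash
python3 -c "from workcell import job; print(job.hand_in())"
```

```text
the job is handed in; nothing more can be done
None
```

The cook set is packed as asked and handed in at about 47 s of 144 s: both lids measured level and fully home, both pots are upright, and the mug and bottle were not moved.

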